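# Find the rocking cover on the parts caddy and seat it

## Robot

A 7-joint arm with a two-finger parallel gripper is mounted at the origin on a cart in front of the work surface, level with it; the furniture and walls round the work are solid. World frame = base frame: x ahead of the robot, y to its left, z up, the work surface at z = 0. Lengths are in m, angles in rad, forces in N, time in s.
With the tool pointing down it reaches from about 0.425 to 0.975 m from the base axis. Payload 16.7 kg.
Tool frame: the origin (TCP) lies at the very end of the fingers, on their centre line; the grasp point (between the pads) lies 19 mm behind it; z points along the fingers, y is the line along which they close (so a half turn about z gives the same grasp; the last joint's range is limited). The gripper opens to 85 mm and grips with 20 to 120 N. Pads are 22 mm wide; open, the fingers measure 114 mm over their backs; the gripper's body (76 mm by 85 mm) begins 54 mm behind the grasp point. The pads swing forward as they close: fully open they stand 13 mm farther back than shut.
Start: joints at [0.955, 0.426, 0.074, 1.606, -0.034, 1.111, -0.067], TCP at [0.304, -0.603, 0.192] pointing down, gripper open.
Joint ranges: [-2.85, 2.85], [-0.5, 2.14], [-1.23, 1.37], [0.21, 2.46], [-1.02, 4.16], [0.16, 2.05], [-2.73, 2.73]. Speed limits (rad/s): [1.89, 1.89, 2.39, 2.39, 3.01, 3.01, 3.01].

## Interface

Orientations are given as a rotation vector (axis times angle).
In Python, from bench import ctrl gives the robot as it stands.
- The arm moves only by the tool step_arm, never from a script. Its argument "deltas" is a list of rows, each an object of numbers: "hand": the closure, from 0 (fully open) to 1 (shut); "dx", "dy", "dz": the shift along the tool's x, y, z in m; "twist": the turn about the tool's z in degrees. A call has 1 to 8 rows; each row shifts and turns the commanded pose from where the row before left it, along the tool's axes as they then stand; what a row does not reach is not made up. A row lasts 1/12 s, in which the tool goes at most 41.7 mm and 7.16 degrees, less where a joint would pass 70% of its speed; a pose out of reach is approached as far as the arm can. A call with a gripper value outside its range is refused whole. The fingers move at their own pace and stop on an object; "squeeze" is the grip in N (left out, the last holds). Time passes only in rows, so rows that do not move let the fingers close. It gives the time, the measured TCP pose, the force, the opening and the grip force at its end, in the units of the state.
- ctrl.read_state(): the state, without advancing time (a new reading comes with each control period).
- ctrl.get_image(name): name is "scene" or "top"; returns a dict with "image" (400x640x3 uint8, blue, green, red), "intrinsics" (3x3 intrinsics, pixels), "R" (3x3) and "t" (3): a world point X has camera coordinates R X + t. Camera axes: x right, y down, z forward; pixel columns grow to the right and rows downward; lengths in m; the calibration is good to about 2 mm. A picture is of the moment at which its call begins. There is no depth.
- ctrl.finish_job(): hands the job in; it is judged then, once.
The state is a dict: "t": time; "joints": joint angles; "qvel": joint speeds; "effort": joint torques, N m; "position": TCP position; "eef_rot": TCP orientation; "wrist_force": force on the tool from outside, world axes, zero at the start; "torque": the same for the moment, N m; "grip_width": finger opening in m; "finger_force": force on a finger pad.
Only numpy, scipy, OpenCV 4.12 (cv2) and the standard library are available. Lean on these libraries where they do the work, as an engineer would, in place of code of your own. Each camera call takes 0.05 s, during which the arm holds its last target. There are 200 camera calls.

## Task

One of the four covers on the parts caddy is not home: press down on the rims of the covers until you find the one that rocks, then press that cover down in its middle until it is fully home and level. Finish while still pressing on that cover with the fingertips, so that its screw can be driven; lift no cover out of its well and leave the other things on the bench where they stand.

Things in the scene. Friction and masses are not known exactly. Their poses are not given: they have to be found in the camera images.
- caddy: Fixed plywood parts caddy, 191 (x) x 233 (y) x 34 mm high; origin at the centre of its underside, on the bench, z up. Four square wells, 83 mm wide, have their centres at (+-46, +-67) mm from the origin in its x, y, each with a cover; a flat spine 51 mm wide runs along its x between the two columns. Walls and spine end 34 mm above the bench.
- cover_a: Grey square cover in the well at (-46, +67) mm. 80x80 mm, 14 mm thick, 0.15 kg, origin at the middle of its underside, z up. Its top is a flat dish 66 mm wide, 11.5 mm above the origin, inside a raised rim 5 mm wide (centre line 35.5 mm from the middle) whose top is 14 mm above the origin. It lies in its well with 1.5 mm play all round.
- cover_b: Grey square cover in the well at (+46, +67) mm. Like cover_a. At rest all four covers lie level, undersides 23 to 25 mm above the bench, each at its own height: height does not tell which is loose. Three are firm, neither tip nor sink, and stay as they are; one, any of the four, is loose.
- cover_c: Grey square cover in the well at (-46, -67) mm. Like cover_a. The loose cover, whichever it is, stands on a plug 16 mm across under its middle. A light press (under 1 N) on the rim at the middle of a side tips it about 0.13 rad, its rim there sinking 3 to 5 mm and stopping about 35 mm above the bench (a firm rim stays at 37 to 39 mm); it rocks back level when let go.
- cover_d: Grey square cover in the well at (+46, -67) mm. Like cover_a. Pressed in the middle with more than about 10 N, the loose cover (whichever it is) pushes its stiff plug in and stays down: underside 20 mm above the bench, rim flush with the walls, rocking no more.
- ferrule_pot: Bystander, loose: clear round pot, 48 mm across, 28 mm high, standing on the caddy's spine; origin at the centre of its underside.
- battery_a: Bystander, loose: battery 15x15x50 mm lying on the caddy's spine; origin at the centre of its underside.
- hex_bolt_0: Bystander, loose: bolt standing on its head in front of the caddy, 40 mm high; origin at the centre of its underside.
- glue_white: Bystander, loose: small white bottle left of the caddy, 27 mm across, 55 mm high; origin at the centre of its underside.
- glue_blue: Bystander, loose: small blue bottle left of the caddy, 27 mm across, 60 mm high; origin at the centre of its underside.
- sanding_block: Bystander, loose: cork block 52x94x30 mm behind the caddy; origin at the centre of its underside.
- angle_box: Bystander, loose: grey digital angle gauge 46x66x27 mm behind the caddy; origin at the centre of its underside.

How it is judged:
By the outcome, as a careful person would: the job done as asked, in the order asked, and still so for the second after the job is handed in, while the arm keeps its last pose, push and grip.
It also fails if it takes over 45 s, if anything falls off the work surface, if the arm or the gripper's body presses on something with over 40 N, if the wrist force passes 120 N, or if a joint passes its speed limit or range.

## Working session

There is one attempt and no reset: what is moved stays moved. The work goes in short steps, Python scripts to look and compute and a tool call to move; the robot and the scene stay as the last step left them, time stands still between calls to the robot, and variables do not carry over. Pictures are saved under pics/ and viewed, at most 10 in all, crops included, and the job is handed in when it is done.

Besides the shell and the picture viewer there is one more tool, called after "Request:" in YAML: its name, and indented under it one key for each argument. step_arm: Moves the arm, as the interface text tells. Its arguments: {"type":"object","properties":{"deltas":{"type":"array"},"squeeze":{"type":"number"}},"required":["deltas"]}

```bash
mkdir -p pics; python3 - <<'E'
from bench import ctrl
import cv2,numpy as np
for n in("top","scene"):
    d=ctrl.get_image(n);cv2.imwrite(f"pics/{n}0.png",d["image"]);print(n,d["intrinsics"],d["R"],d["t"])
s=ctrl.read_state();print(s)
E
```

```text
top [[457.17808422   0.         316.71759758]
 [  0.         457.17808422 192.13940666]
 [  0.           0.           1.        ]] [[-0.017029   -0.9997565  -0.01403371]
 [-0.99329129  0.01852116 -0.11414632]
 [ 0.11437845  0.01199576 -0.99336482]] [0.26564429 0.52652254 0.89151533]
scene [[477.04042954   0.         320.38321391]
 [  0.         477.04042954 200.17587521]
 [  0.           0.           1.        ]] [[ 7.45232101e-01 -6.66804938e-01  5.38675794e-04]
 [-3.43096632e-01 -3.84142857e-01 -8.57157493e-01]
 [ 5.71763777e-01  6.38596461e-01 -5.15054116e-01]] [-0.25548796  0.33911942  0.47716977]
{'t': 0.1, 'joints': array([ 0.95448306,  0.42669647,  0.0738393 ,  1.60657693, -0.03411154,
        1.11079561, -0.06705359]), 'qvel': array([0.00082852, 0.00027407, 0.00116754, 0.00114656, 0.00025575,
       0.00221408, 0.00137551]), 'effort': array([ 8.41777684e-03, -9.51544118e+01,  3.77071694e+00, -4.64410114e+01,
        1.95497519e-02,  6.40540107e-03,  2.82006380e-05]), 'position': array([ 0.30356552, -0.60239843,  0.19104725]), 'eef_rot': array([-3.05526376e+00, -7.26391345e-01,  5.51472979e-04]), 'wrist_force': array([ 0.65189857,  0.04517933, -0.02154344]), 'torque': array([-0.02773573,  0.00919015, -0.03790205]), 'finger_force': 0.0, 'grip_width': 0.08538049904039724}
```

View pics/top0.png

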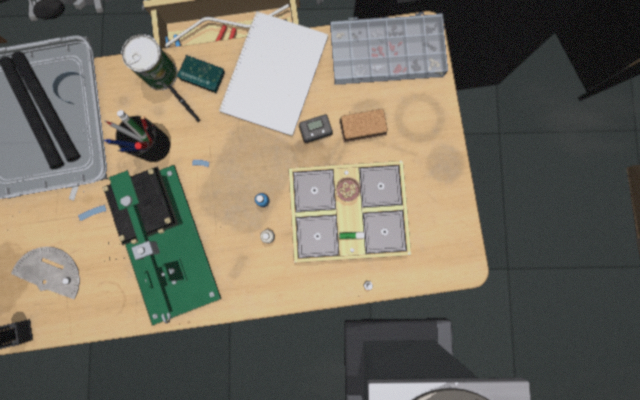

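View pics/scene0.png

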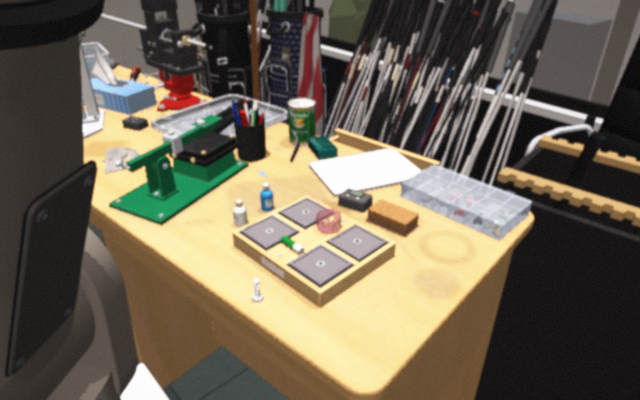

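```bash
cat > h.py <<'E'
from bench import ctrl
import cv2,numpy as np
def ray(d,uv,z):
    r=d["R"].T@np.linalg.solve(d["intrinsics"],[uv[0],uv[1],1.]);c=-d["R"].T@d["t"]
    return c+r*(z-c[2])/r[2]
E
python3 - <<'E'
from h import *
d=ctrl.get_image("top");im=d["image"].astype(int)
sat=im.max(2)-im.min(2);m=((sat<28)&(im.max(2)>85)&(im.max(2)<190)).astype(np.uint8)
m[:150]=0;m[270:]=0;m[:,:285]=0;m[:,420:]=0
m=cv2.morphologyEx(m*255,cv2.MORPH_OPEN,np.ones((3,3)))
P=[]
for c in cv2.findContours(m,cv2.RETR_EXTERNAL,cv2.CHAIN_APPROX_NONE)[0]:
    if cv2.contourArea(c)>400:
        r=cv2.minAreaRect(c);p=ray(d,r[0],.037);P.append(p);print(r,p.round(4))
P=np.array(P);print("c",P.mean(0))
cv2.imwrite("pics/top1.png",cv2.resize(d["image"][150:300,235:435],None,fx=4,fy=4,interpolation=cv2.INTER_CUBIC))
from scipy.spatial.transform import Rotation as R
print(R.from_rotvec(ctrl.read_state()["eef_rot"]).as_matrix().round(3))
E
```

```text
((317.3618469238281, 235.78990173339844), (40.92015838623047, 41.294429779052734), 86.42366790771484) [0.4433 0.2564 0.037 ]
((383.960205078125, 231.4026641845703), (40.975704193115234, 41.90697479248047), 86.18592071533203) [0.4497 0.124  0.037 ]
((314.08856201171875, 190.32745361328125), (40.17747497558594, 40.310516357421875), 86.18592071533203) [0.5344 0.2614 0.037 ]
((379.9602355957031, 185.9026641845703), (40.24399185180664, 40.776145935058594), 86.18592071533203) [0.5408 0.1289 0.037 ]
c [0.49203577 0.19266528 0.037     ]
[[ 0.893  0.45  -0.001]
 [ 0.45  -0.893  0.001]
 [-0.    -0.001 -1.   ]]
```

View pics/top1.png

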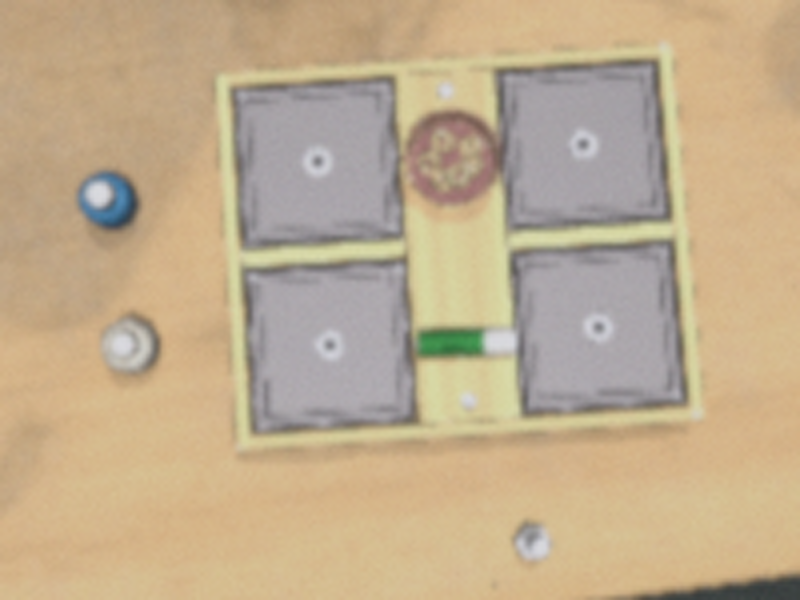

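Request:
step_arm:
  deltas:
    - {"hand": 1, "dx": 0.026, "dy": -0.0255}
    - {"hand": 1, "dx": 0.026, "dy": -0.0255}
    - {"hand": 1, "dx": 0.026, "dy": -0.0255}
    - {"hand": 1, "dx": 0.026, "dy": -0.0255}
    - {"hand": 1, "dx": 0.026, "dy": -0.0255}
    - {"hand": 1, "dx": 0.026, "dy": -0.0255}
    - {"hand": 1, "dx": 0.026, "dy": -0.0255}
    - {"hand": 1, "dx": 0.026, "dy": -0.0255}
  squeeze: 30

```text
invalid input at $.deltas[0]: expected keys hand, dx, dy, dz, twist
```

Request:
step_arm:
  deltas:
    - {"hand": 1, "dx": 0.026, "dy": -0.0255}
    - {"hand": 1, "dx": 0.026, "dy": -0.0255}
    - {"hand": 1, "dx": 0.026, "dy": -0.0255}
    - {"hand": 1, "dx": 0.026, "dy": -0.0255}
    - {"hand": 1, "dx": 0.026, "dy": -0.0255}
    - {"hand": 1, "dx": 0.026, "dy": -0.0255}
    - {"hand": 1, "dx": 0.026, "dy": -0.0255}
    - {"hand": 1, "dx": 0.026, "dy": -0.0255}

```text
invalid input at $.deltas[0]: expected keys hand, dx, dy, dz, twist
```

Request:
step_arm:
  deltas:
    - {"hand": 1, "twist": 6}
    - {"hand": 1, "twist": 6}
    - {"hand": 1, "twist": 6}
    - {"hand": 1, "twist": 5.8}
    - {"hand": 1}

```text
invalid input at $.deltas[0]: expected keys hand, dx, dy, dz, twist
```

All keys are needed in each row.

Request:
step_arm:
  deltas:
    - {"hand": 1, "dx": 0.026, "dy": -0.0255, "dz": 0, "twist": 0}
    - {"hand": 1, "dx": 0.026, "dy": -0.0255, "dz": 0, "twist": 0}
    - {"hand": 1, "dx": 0.026, "dy": -0.0255, "dz": 0, "twist": 0}
    - {"hand": 1, "dx": 0.026, "dy": -0.0255, "dz": 0, "twist": 0}
    - {"hand": 1, "dx": 0.026, "dy": -0.0255, "dz": 0, "twist": 0}
    - {"hand": 1, "dx": 0.026, "dy": -0.0255, "dz": 0, "twist": 0}
    - {"hand": 1, "dx": 0.026, "dy": -0.0255, "dz": 0, "twist": 0}
    - {"hand": 1, "dx": 0.026, "dy": -0.0255, "dz": 0, "twist": 0}
  squeeze: 30

```text
t: 0.82
position: [0.3978, -0.3252, 0.1917]
eef_rot: [3.056, 0.726, -0.0]
wrist_force: [0.8, -0.6, 0.8]
grip_width: -0.0002
finger_force: 0.0
```

Request:
step_arm:
  deltas:
    - {"hand": 1, "dx": 0.026, "dy": -0.0255, "dz": 0, "twist": 0}
    - {"hand": 1, "dx": 0.026, "dy": -0.0255, "dz": 0, "twist": 0}
    - {"hand": 1, "dx": 0.026, "dy": -0.0255, "dz": 0, "twist": 0}
    - {"hand": 1, "dx": 0.026, "dy": -0.0255, "dz": 0, "twist": 0}
    - {"hand": 1, "dx": 0.026, "dy": -0.0255, "dz": 0, "twist": 0}
    - {"hand": 1, "dx": 0.026, "dy": -0.0255, "dz": 0, "twist": 0}
    - {"hand": 1, "dx": 0.026, "dy": -0.0255, "dz": 0, "twist": 0}
    - {"hand": 1, "dx": 0.026, "dy": -0.0255, "dz": 0, "twist": 0}

```text
t: 1.48
position: [0.4918, -0.0495, 0.1918]
eef_rot: [3.056, 0.726, 0.0]
wrist_force: [1.1, -0.9, -0.0]
grip_width: 0.0001
finger_force: 0.0
```

Request:
step_arm:
  deltas:
    - {"hand": 1, "dx": 0, "dy": 0, "dz": 0, "twist": 6}
    - {"hand": 1, "dx": 0, "dy": 0, "dz": 0, "twist": 6}
    - {"hand": 1, "dx": 0, "dy": 0, "dz": 0, "twist": 6}
    - {"hand": 1, "dx": 0, "dy": 0, "dz": 0, "twist": 5.8}
    - {"hand": 1, "dx": 0, "dy": 0, "dz": 0, "twist": 0}

```text
t: 1.9
position: [0.4915, -0.0512, 0.1916]
eef_rot: [-3.141, -0.073, 0.0]
wrist_force: [-0.2, 0.2, -0.5]
grip_width: -0.0001
finger_force: 0.0
```

Request:
step_arm:
  deltas:
    - {"hand": 1, "dx": 0.0115, "dy": -0.0284, "dz": 0, "twist": 0}
    - {"hand": 1, "dx": 0.0115, "dy": -0.0284, "dz": 0, "twist": 0}
    - {"hand": 1, "dx": 0.0115, "dy": -0.0284, "dz": 0.02, "twist": 0}
    - {"hand": 1, "dx": 0.0115, "dy": -0.0284, "dz": 0.025, "twist": 0}
    - {"hand": 1, "dx": 0.0115, "dy": -0.0284, "dz": 0.025, "twist": 0}
    - {"hand": 1, "dx": 0, "dy": 0, "dz": 0.037, "twist": 0}
    - {"hand": 1, "dx": 0, "dy": 0, "dz": 0.03, "twist": 0}
    - {"hand": 1, "dx": 0, "dy": 0, "dz": 0, "twist": 0}

```text
t: 2.57
position: [0.5382, 0.0932, 0.0495]
eef_rot: [3.139, 0.088, -0.012]
wrist_force: [-1.1, 0.2, 0.1]
grip_width: -0.0003
finger_force: 0.0
```

```bash
python3 - <<'E'
from h import *
d=ctrl.get_image("scene");cv2.imwrite("pics/s2.png",cv2.resize(d["image"][150:310,210:410],None,fx=3.7,fy=3.7,interpolation=cv2.INTER_CUBIC))
print(ctrl.read_state()["position"],ctrl.read_state()["wrist_force"])
E
```

```text
[0.539681   0.09323284 0.05253732] [-1.02723151 -0.03021729  0.11517514]
```

View pics/s2.png

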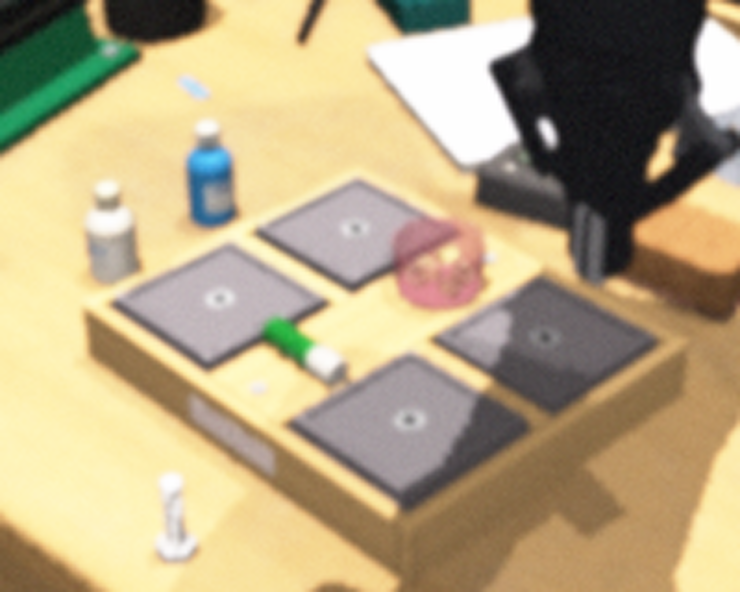

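```bash
python3 - <<'E'
from h import *
d=ctrl.get_image("scene");s=ctrl.read_state();print(s["position"],s["eef_rot"],s["qvel"].round(3))
def pr(X):
    v=d["intrinsics"]@(d["R"]@np.array(X)+d["t"]);v=v[:2]/v[2];return v.round(1),((v-[210,150])*3.7).round()
print("tcp",pr(s["position"]));print("rim",pr([.5426,.0935,.038]));print("d",pr([.5408,.1289,.036]))
cv2.imwrite("pics/s3.png",cv2.resize(d["image"][150:310,210:410],None,fx=3.7,fy=3.7,interpolation=cv2.INTER_CUBIC))
E
```

```text
[0.54128831 0.09337695 0.05469582] [ 3.14032298  0.08398642 -0.00314649] [ 0.009 -0.043 -0.005 -0.029 -0.004  0.009 -0.007]
tcp (array([370.3, 241.4]), array([593., 338.]))
rim (array([370.3, 248.9]), array([593., 366.]))
d (array([354.9, 241.2]), array([536., 338.]))
```

View pics/s3.png

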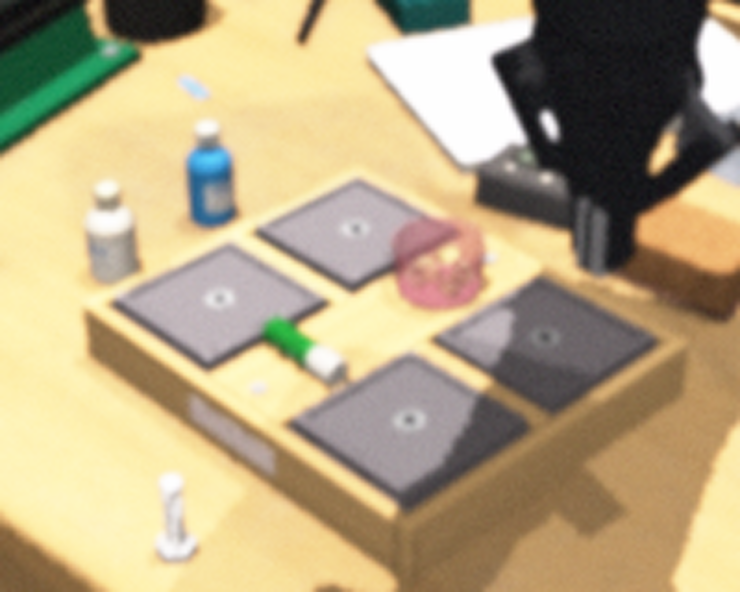

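```bash
python3 - <<'E'
from h import *
o=[]
s=ctrl.read_state()
for n,w in(("scene",(330,190,80)),("top",(340,150,80))):
    d=ctrl.get_image(n);v=d["intrinsics"]@(d["R"]@s["position"]+d["t"]);v=v[:2]/v[2];print(n,v,(v-w[:2])*5)
    x,y,k=w;c=d["image"][y:y+k,x:x+k];c=(255*(c/255.)**.5).astype(np.uint8);o.append(cv2.resize(c,None,fx=5,fy=5,interpolation=cv2.INTER_CUBIC))
cv2.imwrite("pics/z4.png",np.hstack(o));s=ctrl.read_state();print(s["position"])
E
```

```text
scene [370.33272182 241.37282902] [201.6636091  256.86414512]
top [399.14490756 184.19234333] [295.72453781 170.96171664]
[0.54292765 0.09347792 0.05666695]
```

View pics/z4.png

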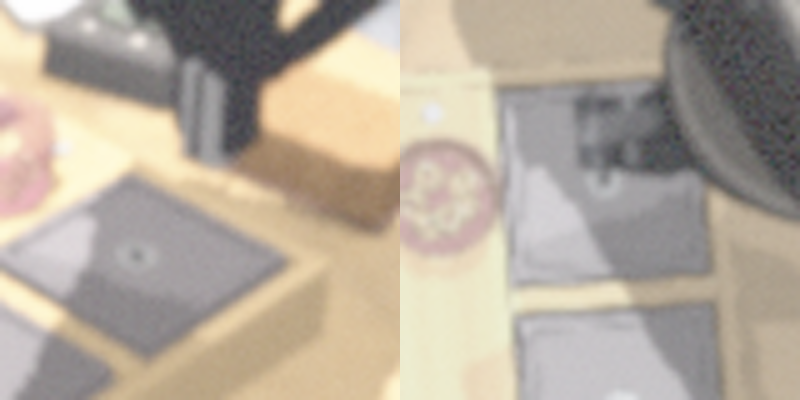

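```bash
python3 - <<'E'
from h import *
a=ctrl.get_image("scene");b=ctrl.get_image("top");s=ctrl.read_state();print(s["position"],s["eef_rot"],s["wrist_force"])
print([(-d["R"].T@d["t"]).round(3) for d in(a,b)])
for z in(.04,.057,.075,.09,.11):
    p=ray(a,(371,222),z);v=b["intrinsics"]@(b["R"]@p+b["t"]);v=v[:2]/v[2]
    print(z,p.round(3),"top px",v.round(1),"crop",((v-[340,150])*5+[400,0]).round(),"protr TL,TR,BL",[ray(b,q,z).round(3)[:2] for q in((375,169),(398,169),(375,184))])
E
```

```text
[0.54307408 0.09343022 0.05682533] [-3.1401709  -0.08049601 -0.00473355] [-0.96076467  0.57648453  0.03391474]
[array([ 0.034, -0.345,  0.537]), array([0.426, 0.245, 0.949])]
0.04 [0.603 0.148 0.04 ] top px [369.5 155.3] crop [548.  27.] protr TL,TR,BL [array([0.575, 0.138]), array([0.574, 0.092]), array([0.544, 0.139])]
0.057 [0.584 0.131 0.057] top px [379.3 163.2] crop [596.  66.] protr TL,TR,BL [array([0.572, 0.14 ]), array([0.571, 0.095]), array([0.542, 0.141])]
0.075 [0.563 0.113 0.075] top px [390.  171.9] crop [650. 110.] protr TL,TR,BL [array([0.569, 0.142]), array([0.568, 0.098]), array([0.54 , 0.143])]
0.09 [0.546 0.099 0.09 ] top px [399.4 179.5] crop [697. 147.] protr TL,TR,BL [array([0.567, 0.144]), array([0.566, 0.1  ]), array([0.538, 0.145])]
0.11 [0.523 0.079 0.11 ] top px [412.4 190. ] crop [762. 200.] protr TL,TR,BL [array([0.563, 0.146]), array([0.563, 0.104]), array([0.535, 0.147])]
```

Request:
step_arm:
  deltas:
    - {"hand": 1, "dx": 0, "dy": 0, "dz": 0.004, "twist": 0}
    - {"hand": 1, "dx": 0, "dy": 0, "dz": 0.004, "twist": 0}
    - {"hand": 1, "dx": 0, "dy": 0, "dz": 0.004, "twist": 0}
    - {"hand": 1, "dx": 0, "dy": 0, "dz": 0.002, "twist": 0}
    - {"hand": 1, "dx": 0, "dy": 0, "dz": 0, "twist": 0}
    - {"hand": 1, "dx": 0, "dy": 0, "dz": 0, "twist": 0}
    - {"hand": 1, "dx": 0, "dy": 0, "dz": 0, "twist": 0}

```text
t: 3.45
position: [0.5418, 0.0936, 0.0407]
eef_rot: [-3.14, -0.081, 0.0]
wrist_force: [0.1, 0.1, -0.9]
grip_width: -0.0001
finger_force: 0.0
```

Request:
step_arm:
  deltas:
    - {"hand": 1, "dx": 0, "dy": 0, "dz": 0.001, "twist": 0}
    - {"hand": 1, "dx": 0, "dy": 0, "dz": 0.001, "twist": 0}
    - {"hand": 1, "dx": 0, "dy": 0, "dz": 0, "twist": 0}

```text
t: 3.7
position: [0.5417, 0.0935, 0.0386]
eef_rot: [-3.141, -0.081, 0.0]
wrist_force: [-0.2, 0.8, 0.1]
grip_width: 0.0002
finger_force: 0.0
```

Request:
step_arm:
  deltas:
    - {"hand": 1, "dx": 0, "dy": 0, "dz": 0.001, "twist": 0}
    - {"hand": 1, "dx": 0, "dy": 0, "dz": 0.001, "twist": 0}
    - {"hand": 1, "dx": 0, "dy": 0, "dz": 0, "twist": 0}

```text
t: 3.95
position: [0.5417, 0.0935, 0.0365]
eef_rot: [-3.141, -0.081, 0.0]
wrist_force: [0.4, -1.1, -0.1]
grip_width: -0.0002
finger_force: 0.0
```

```bash
python3 - <<'E'
from h import *
s=ctrl.read_state();print(s["t"],s["position"],s["wrist_force"],s["torque"])
d=ctrl.get_image("scene");c=d["image"][190:270,330:410];c=(255*(c/255.)**.5).astype(np.uint8);cv2.imwrite("pics/z5.png",cv2.resize(c,None,fx=7,fy=7,interpolation=cv2.INTER_CUBIC))
E
```

```text
3.95 [0.54169679 0.09352179 0.03654487] [ 0.43350692 -1.08586347 -0.07559196] [ 0.00711072 -0.02480436  0.02619043]
```

View pics/z5.png

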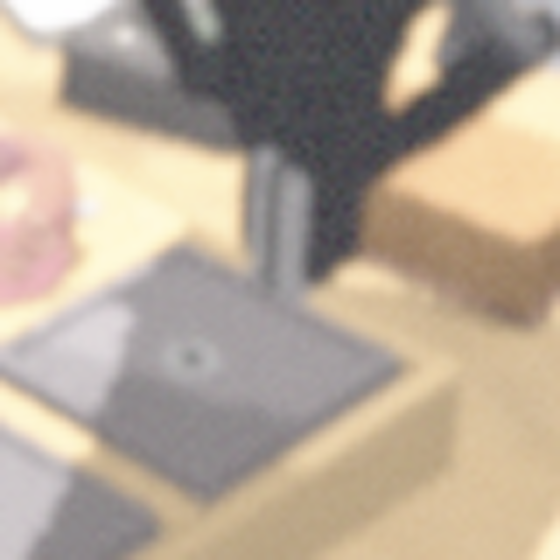

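Request:
step_arm:
  deltas:
    - {"hand": 1, "dx": 0, "dy": 0, "dz": 0.001, "twist": 0}
    - {"hand": 1, "dx": 0, "dy": 0, "dz": 0.001, "twist": 0}
    - {"hand": 1, "dx": 0, "dy": 0, "dz": 0, "twist": 0}

```text
t: 4.25
position: [0.5417, 0.0936, 0.0346]
eef_rot: [-3.141, -0.081, 0.0]
wrist_force: [-0.0, -0.7, 1.0]
grip_width: 0.0
finger_force: 0.0
```

```bash
python3 - <<'E'
from h import *
from scipy.spatial.transform import Rotation as R
s=ctrl.read_state();print(s["t"],s["position"],s["wrist_force"],s["torque"],s["joints"])
print(R.from_rotvec(s["eef_rot"]).as_matrix().round(4))
b=ctrl.get_image("top")["image"]
c=np.vstack([b[150:300,300:500]]);cv2.imwrite("pics/t6.png",cv2.resize((255*(c/255.)**.5).astype(np.uint8),None,fx=4,fy=4,interpolation=cv2.INTER_CUBIC))
E
```

```text
4.25 [0.54168379 0.09355869 0.0345569 ] [-0.04310166 -0.71422137  0.96027329] [-0.00118883  0.03809751  0.01893008] [-0.03413937  0.43845597 -0.31158975  2.00112312  0.1961748   0.73046971
 -1.98433258]
[[ 9.987e-01  5.130e-02 -2.000e-04]
 [ 5.130e-02 -9.987e-01  0.000e+00]
 [-2.000e-04 -1.000e-04 -1.000e+00]]
```

View pics/t6.png

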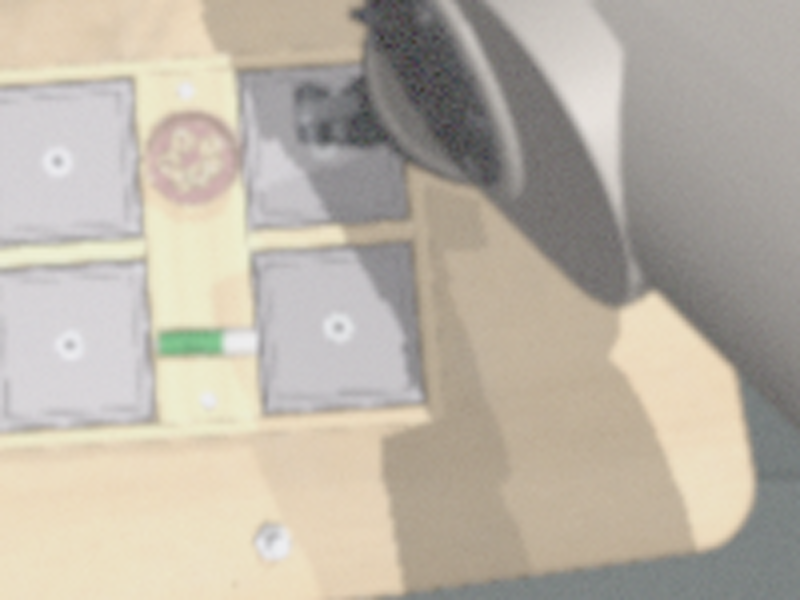

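Request:
step_arm:
  deltas:
    - {"hand": 1, "dx": 0, "dy": 0, "dz": 0.001, "twist": 0}
    - {"hand": 1, "dx": 0, "dy": 0, "dz": 0.001, "twist": 0}
    - {"hand": 1, "dx": 0, "dy": 0, "dz": 0, "twist": 0}

```text
t: 4.55
position: [0.5417, 0.0935, 0.0325]
eef_rot: [-3.141, -0.081, 0.0]
wrist_force: [-0.8, -1.6, 0.7]
grip_width: -0.0002
finger_force: 0.0
```

Request:
step_arm:
  deltas:
    - {"hand": 1, "dx": 0, "dy": 0, "dz": 0.003, "twist": 0}
    - {"hand": 1, "dx": 0, "dy": 0, "dz": 0.003, "twist": 0}
    - {"hand": 1, "dx": 0, "dy": 0, "dz": 0.002, "twist": 0}
    - {"hand": 1, "dx": 0, "dy": 0, "dz": 0.001, "twist": 0}
    - {"hand": 1, "dx": 0, "dy": 0, "dz": 0, "twist": 0}

```text
t: 4.97
position: [0.5416, 0.0935, 0.0234]
eef_rot: [3.141, 0.081, -0.001]
wrist_force: [-1.0, 0.1, 0.7]
grip_width: 0.0002
finger_force: 0.0
```

```bash
python3 - <<'E'
from h import *
s=ctrl.read_state();print(s["t"],s["position"],s["wrist_force"],s["torque"])
o=[]
for n,w in(("scene",(330,190,80)),("top",(340,150,80))):
    d=ctrl.get_image(n);v=d["intrinsics"]@(d["R"]@s["position"]+d["t"]);v=v[:2]/v[2];print(n,v,(v-w[:2])*5)
    x,y,k=w;c=d["image"][y:y+k,x:x+k];c=(255*(c/255.)**.5).astype(np.uint8);o.append(cv2.resize(c,None,fx=5,fy=5,interpolation=cv2.INTER_CUBIC))
cv2.imwrite("pics/z7.png",np.hstack(o))
E
```

```text
4.9667 [0.5415557  0.0935343  0.02337334] [-0.97395041  0.05056368  0.68745885] [ 0.01678048 -0.00357713  0.00057945]
scene [369.3962134  255.82461051] [196.98106701 329.12305253]
top [396.52464737 186.08420419] [282.62323683 180.42102094]
```

View pics/z7.png

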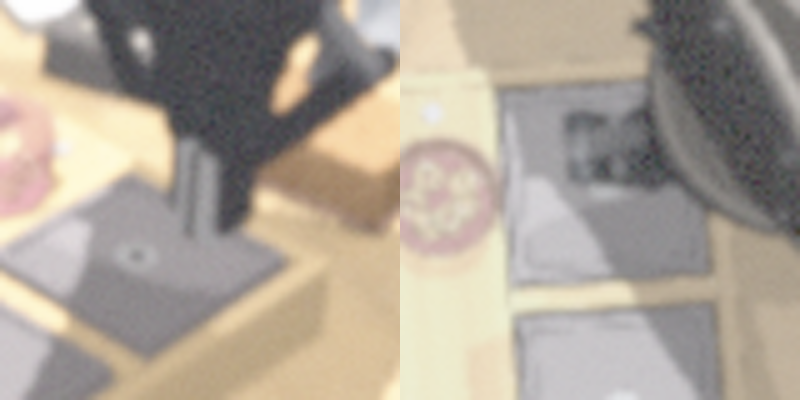

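Request:
step_arm:
  deltas:
    - {"hand": 1, "dx": 0, "dy": 0, "dz": 0.003, "twist": 0}
    - {"hand": 1, "dx": 0, "dy": 0, "dz": 0.003, "twist": 0}
    - {"hand": 1, "dx": 0, "dy": 0, "dz": 0.002, "twist": 0}
    - {"hand": 1, "dx": 0, "dy": 0, "dz": 0.001, "twist": 0}
    - {"hand": 1, "dx": 0, "dy": 0, "dz": 0, "twist": 0}

```text
t: 5.48
position: [0.5416, 0.0935, 0.0144]
eef_rot: [3.141, 0.081, -0.001]
wrist_force: [-0.2, 1.0, 0.1]
grip_width: -0.0002
finger_force: 0.0
```

Request:
step_arm:
  deltas:
    - {"hand": 1, "dx": 0, "dy": 0, "dz": 0.001, "twist": 0}
    - {"hand": 1, "dx": 0, "dy": 0, "dz": 0.001, "twist": 0}
    - {"hand": 1, "dx": 0, "dy": 0, "dz": 0.001, "twist": 0}
    - {"hand": 1, "dx": 0, "dy": 0, "dz": 0, "twist": 0}

```text
t: 5.82
position: [0.5417, 0.0936, 0.0116]
eef_rot: [-3.141, -0.081, 0.0]
wrist_force: [0.5, -0.4, 0.7]
grip_width: 0.0001
finger_force: 0.0
```

Request:
step_arm:
  deltas:
    - {"hand": 1, "dx": 0, "dy": 0, "dz": 0.001, "twist": 0}
    - {"hand": 1, "dx": 0, "dy": 0, "dz": 0.001, "twist": 0}
    - {"hand": 1, "dx": 0, "dy": 0, "dz": 0, "twist": 0}

```text
t: 6.07
position: [0.5417, 0.0936, 0.0096]
eef_rot: [-3.141, -0.081, 0.0]
wrist_force: [0.0, 0.3, -0.1]
grip_width: 0.0002
finger_force: 0.0
```

Request:
step_arm:
  deltas:
    - {"hand": 1, "dx": 0, "dy": 0, "dz": 0.001, "twist": 0}
    - {"hand": 1, "dx": 0, "dy": 0, "dz": 0.001, "twist": 0}
    - {"hand": 1, "dx": 0, "dy": 0, "dz": 0, "twist": 0}

```text
t: 6.32
position: [0.5417, 0.0935, 0.0076]
eef_rot: [-3.141, -0.081, 0.0]
wrist_force: [0.0, 0.3, -0.5]
grip_width: 0.0003
finger_force: 0.0
```

Request:
step_arm:
  deltas:
    - {"hand": 1, "dx": 0, "dy": 0, "dz": 0.001, "twist": 0}
    - {"hand": 1, "dx": 0, "dy": 0, "dz": 0, "twist": 0}

```text
t: 6.48
position: [0.5417, 0.0935, 0.0066]
eef_rot: [-3.141, -0.081, 0.0]
wrist_force: [0.0, 0.1, -0.6]
grip_width: 0.0001
finger_force: 0.0
```

Request:
step_arm:
  deltas:
    - {"hand": 1, "dx": 0, "dy": 0, "dz": 0.001, "twist": 0}
    - {"hand": 1, "dx": 0, "dy": 0, "dz": 0.001, "twist": 0}
    - {"hand": 1, "dx": 0, "dy": 0, "dz": 0, "twist": 0}

```text
t: 6.73
position: [0.5417, 0.0936, 0.0046]
eef_rot: [-3.141, -0.081, 0.0]
wrist_force: [-1.0, -0.3, -0.9]
grip_width: 0.0001
finger_force: 0.0
```

Request:
step_arm:
  deltas:
    - {"hand": 1, "dx": 0, "dy": 0, "dz": 0.001, "twist": 0}
    - {"hand": 1, "dx": 0, "dy": 0, "dz": 0, "twist": 0}

```text
t: 6.9
position: [0.5417, 0.0936, 0.0036]
eef_rot: [-3.14, -0.081, 0.0]
wrist_force: [1.4, -0.3, -0.1]
grip_width: -0.0001
finger_force: 0.0
```

Request:
step_arm:
  deltas:
    - {"hand": 1, "dx": 0, "dy": 0, "dz": 0.001, "twist": 0}
    - {"hand": 1, "dx": 0, "dy": 0, "dz": 0, "twist": 0}

```text
t: 7.07
position: [0.5417, 0.0935, 0.0026]
eef_rot: [-3.141, -0.081, 0.0]
wrist_force: [-1.1, -0.7, 0.9]
grip_width: -0.0003
finger_force: 0.0
```

```bash
python3 - <<'E'
from h import *
d=ctrl.get_image("scene");g=cv2.cvtColor(d["image"],cv2.COLOR_BGR2GRAY)
print("     ",list(range(358,386,2)))
for r in range(222,258): print(r,g[r,358:386:2])
s=ctrl.read_state();print(s["position"],s["wrist_force"])
cv2.imwrite("pics/z8raw.png",d["image"])
E
```

```text
[358, 360, 362, 364, 366, 368, 370, 372, 374, 376, 378, 380, 382, 384]
222 [168 145  53  17  19  22  23  21  25  25  21  22  24  45]
223 [169 162  72  20  21  26  24  25  22  23  21  26  22  33]
224 [155 162  85  26  26  25  22  25  22  24  26  24  21  25]
225 [131 152  94  24  24  23  28  19  25  19  25  25  23  21]
226 [107 132  98  27  24  24  20  22  21  21  24  19  21  22]
227 [ 96 108  96  36  37  34  20  26  27  22  13  22  21  25]
228 [96 97 90 46 69 48 24 27 23 23 20 25 19 22]
229 [102  95  81  54  91  62  33  28  23  18  21  19  24  28]
230 [101 103  87  56  93  66  47  28  22  19  23  23  22  40]
231 [102  99  89  60  91  62  65  39  27  17  22  21  25  64]
232 [104 105  92  60  85  65  90  58  25  23  18  24  45  94]
233 [103 103  88  62  85  65  98  72  28  23  18  39  78 121]
234 [105 101  86  58  86  67 101  77  23  26  24  57 116 140]
235 [106 103  85  64  86  67  97  71  29  21  28  82 144 152]
236 [106 105  90  70  82  65 103  75  30  22  26  84 155 158]
237 [105 102  89  65  85  67 101  73  29  22  24  80 145 156]
238 [117 106  86  68  88  67 100  70  25  22  24  6
[... 561 characters left out ...]
35 166]
248 [ 78  74  78  78  76  78  93  91  72  74  82 117 160 176]
249 [ 74  74  79  77  74  76  88  85  72  77 109 149 175 173]
250 [ 78  74  79  76  75  72  76  73  68  88 143 172 176 153]
251 [ 77  75  75  76  74  76  76  71  71 122 166 175 162 132]
252 [ 77  75  76  76  78  73  70  75  98 143 177 167 143 123]
253 [ 75  76  77  72  78  72  71  87 125 156 170 148 128 120]
254 [ 74  76  77  74  72  67  80 111 137 164 158 130 117 118]
255 [ 77  79  78  73  67  76 103 126 143 154 135 120 116 114]
256 [ 75  78  75  68  73  93 122 138 136 137 124 115 115 113]
257 [ 74  77  72  70  89 116 135 138 129 125 116 117 114 115]
[0.54172592 0.0935447  0.00265403] [-0.05164843 -0.41186113  0.01623206]
```

Request:
step_arm:
  deltas:
    - {"hand": 1, "dx": 0, "dy": 0, "dz": 0.001, "twist": 0}
    - {"hand": 1, "dx": 0, "dy": 0, "dz": 0, "twist": 0}

```text
t: 7.28
position: [0.5417, 0.0935, 0.0016]
eef_rot: [-3.141, -0.081, 0.0]
wrist_force: [-0.1, -0.1, 0.1]
grip_width: 0.0
finger_force: 0.0
```

Request:
step_arm:
  deltas:
    - {"hand": 1, "dx": 0, "dy": 0, "dz": 0.001, "twist": 0}
    - {"hand": 1, "dx": 0, "dy": 0, "dz": 0, "twist": 0}

```text
t: 7.45
position: [0.5417, 0.0935, 0.0006]
eef_rot: [-3.141, -0.081, 0.0]
wrist_force: [-0.3, 0.3, -0.2]
grip_width: 0.0002
finger_force: 0.0
```

Request:
step_arm:
  deltas:
    - {"hand": 1, "dx": 0, "dy": 0, "dz": 0.001, "twist": 0}
    - {"hand": 1, "dx": 0, "dy": 0, "dz": 0, "twist": 0}

```text
t: 7.62
position: [0.5417, 0.0936, -0.0004]
eef_rot: [-3.141, -0.081, 0.0]
wrist_force: [0.4, -0.3, 0.1]
grip_width: -0.0002
finger_force: 0.0
```

Request:
step_arm:
  deltas:
    - {"hand": 1, "dx": 0, "dy": 0, "dz": 0.001, "twist": 0}
    - {"hand": 1, "dx": 0, "dy": 0, "dz": 0, "twist": 0}

```text
t: 7.78
position: [0.5417, 0.0936, -0.0014]
eef_rot: [-3.141, -0.081, 0.0]
wrist_force: [0.1, -0.6, 0.3]
grip_width: -0.0002
finger_force: 0.0
```

Request:
step_arm:
  deltas:
    - {"hand": 1, "dx": 0, "dy": 0, "dz": 0.001, "twist": 0}
    - {"hand": 1, "dx": 0, "dy": 0, "dz": 0, "twist": 0}

```text
t: 7.95
position: [0.5417, 0.0935, -0.0024]
eef_rot: [-3.141, -0.081, 0.0]
wrist_force: [-0.1, -0.3, -0.4]
grip_width: 0.0
finger_force: 0.0
```

```bash
python3 - <<'E'
from h import *
d=ctrl.get_image("scene");g=cv2.cvtColor(d["image"],cv2.COLOR_BGR2GRAY);p=cv2.cvtColor(cv2.imread("pics/z8raw.png"),cv2.COLOR_BGR2GRAY)
print("     ",list(range(358,386,2)))
for r in range(240,258): print(r,g[r,358:386:2],"  was",p[r,368:376:2])
print(ctrl.read_state()["wrist_force"])
E
```

```text
[358, 360, 362, 364, 366, 368, 370, 372, 374, 376, 378, 380, 382, 384]
240 [110 127  89  67  86  72  99  63  25  24  25  59  91 105]   was [ 70 102  67  26]
241 [100 126  92  67  85  72 102  62  25  25  28  66  94  99]   was [71 99 63 24]
242 [ 97 121  90  72  83  73  99  58  24  25  31  68  97  90]   was [ 76 101  58  21]
243 [ 96 105  86  75  82  75 100  58  24  23  28  70  93  79]   was [ 77 101  58  26]
244 [86 84 81 84 77 79 98 55 22 24 24 67 81 77]   was [ 79 100  55  26]
245 [ 78  79  79  86  79  80 100  53  24  23  31  64  78 107]   was [84 99 55 29]
246 [ 74  76  77  93  76  83  97  50  27  24  40  65  95 143]   was [ 82 104  70  40]
247 [ 77  75  78  88  76  87 102  53  28  42  54  85 135 168]   was [ 82 100  83  57]
248 [ 77  78  77  83  71  91  99  61  35  51  75 116 162 177]   was [78 93 91 72]
249 [ 77  77  77  78  67  87  97  74  51  66 107 153 176 172]   was [76 88 85 72]
250 [ 78  77  76  77  74  82  99  87  62  89 140 171 173 157]   was [72 76 73 68]
251 [ 76  75  77  76  75  79  88  81  77 121 165 176 161 135]   was [76 76 71 71]
252 [ 76  76  79  75  78  77  79  74  96 144 175 169 142 126]   was [73 70 75 98]
253 [ 77  75  74  76  75  71  72  88 121 158 172 146 127 120]   was [ 72  71  87 125]
254 [ 75  77  77  73  72  68  84 109 135 157 156 130 120 114]   was [ 67  80 111 137]
255 [ 77  77  79  74  70  76 103 131 139 143 135 122 117 115]   was [ 76 103 126 143]
256 [ 78  75  75  72  71  92 121 139 137 129 124 117 117 114]   was [ 93 122 138 136]
257 [ 75  74  71  70  89 116 136 138 130 121 118 118 117 116]   was [116 135 138 129]
[-0.27512591 -0.208477   -0.34361608]
```

Request:
step_arm:
  deltas:
    - {"hand": 1, "dx": 0, "dy": 0, "dz": 0.001, "twist": 0}
    - {"hand": 1, "dx": 0, "dy": 0, "dz": 0, "twist": 0}

```text
t: 8.17
position: [0.5419, 0.0935, -0.0027]
eef_rot: [3.14, 0.08, 0.0]
wrist_force: [-4.0, -3.1, 15.7]
grip_width: -0.0003
finger_force: 7.4
```

Request:
step_arm:
  deltas:
    - {"hand": 1, "dx": 0, "dy": 0, "dz": 0.001, "twist": 0}
    - {"hand": 1, "dx": 0, "dy": 0, "dz": 0, "twist": 0}

```text
t: 8.33
position: [0.542, 0.0936, -0.0029]
eef_rot: [3.14, 0.08, 0.001]
wrist_force: [-10.4, -3.4, 30.0]
grip_width: -0.0002
finger_force: 17.1
```

Request:
step_arm:
  deltas:
    - {"hand": 1, "dx": 0, "dy": 0, "dz": 0.001, "twist": 0}
    - {"hand": 1, "dx": 0, "dy": 0, "dz": 0, "twist": 0}

```text
t: 8.5
position: [0.5422, 0.0935, -0.003]
eef_rot: [3.14, 0.08, 0.002]
wrist_force: [-15.6, -4.0, 48.1]
grip_width: 0.0001
finger_force: 25.4
```

Request:
step_arm:
  deltas:
    - {"hand": 1, "dx": 0, "dy": 0, "dz": -0.004, "twist": 0}
    - {"hand": 1, "dx": 0, "dy": 0, "dz": -0.016, "twist": 0}
    - {"hand": 1, "dx": -0.03, "dy": 0, "dz": 0, "twist": 0}
    - {"hand": 1, "dx": -0.031, "dy": 0, "dz": 0, "twist": 0}
    - {"hand": 1, "dx": -0.03, "dy": 0, "dz": 0, "twist": 0}
    - {"hand": 1, "dx": 0, "dy": 0, "dz": 0.005, "twist": 0}
    - {"hand": 1, "dx": 0, "dy": 0, "dz": 0, "twist": 0}
    - {"hand": 1, "dx": 0, "dy": 0, "dz": 0, "twist": 0}

```text
t: 9.17
position: [0.4516, 0.0891, 0.01]
eef_rot: [-3.14, -0.081, -0.001]
wrist_force: [0.0, 0.6, -0.5]
grip_width: 0.0002
finger_force: 0.0
```

```bash
python3 - <<'E'
from h import *
d=ctrl.get_image("scene");cv2.imwrite("pics/c0.png",d["image"]);s=ctrl.read_state();print(s["position"],s["eef_rot"],s["wrist_force"])
E
```

```text
[0.45189622 0.08914403 0.00998368] [-3.14018573e+00 -8.04600663e-02 -1.23701880e-03] [-0.46904592  1.14923156 -1.11736462]
```

Request:
step_arm:
  deltas:
    - {"hand": 1, "dx": 0, "dy": 0, "dz": 0.004, "twist": 0}
    - {"hand": 1, "dx": 0, "dy": 0, "dz": 0.004, "twist": 0}
    - {"hand": 1, "dx": 0, "dy": 0, "dz": 0.002, "twist": 0}
    - {"hand": 1, "dx": 0, "dy": 0, "dz": 0, "twist": 0}
    - {"hand": 1, "dx": 0, "dy": 0, "dz": 0, "twist": 0}

```text
t: 9.63
position: [0.4508, 0.0889, -0.0006]
eef_rot: [-3.141, -0.081, 0.001]
wrist_force: [-0.1, 0.5, -0.8]
grip_width: -0.0
finger_force: 0.0
```

Request:
step_arm:
  deltas:
    - {"hand": 1, "dx": 0, "dy": 0, "dz": 0.001, "twist": 0}
    - {"hand": 1, "dx": 0, "dy": 0, "dz": 0, "twist": 0}

```text
t: 9.8
position: [0.4509, 0.0889, -0.0013]
eef_rot: [-3.14, -0.081, 0.0]
wrist_force: [-0.4, -0.0, -0.1]
grip_width: 0.0001
finger_force: 0.0
```

Request:
step_arm:
  deltas:
    - {"hand": 1, "dx": 0, "dy": 0, "dz": 0.001, "twist": 0}
    - {"hand": 1, "dx": 0, "dy": 0, "dz": 0, "twist": 0}

```text
t: 9.97
position: [0.4511, 0.0889, -0.0017]
eef_rot: [3.14, 0.08, 0.001]
wrist_force: [-5.2, -1.3, 15.5]
grip_width: 0.0001
finger_force: 8.2
```

Request:
step_arm:
  deltas:
    - {"hand": 1, "dx": 0, "dy": 0, "dz": -0.02, "twist": 0}
    - {"hand": 1, "dx": 0, "dy": 0, "dz": -0.02, "twist": 0}
    - {"hand": 1, "dx": 0, "dy": -0.034, "dz": 0, "twist": 0}
    - {"hand": 1, "dx": 0, "dy": -0.034, "dz": 0, "twist": 0}
    - {"hand": 1, "dx": 0, "dy": -0.034, "dz": 0, "twist": 0}
    - {"hand": 1, "dx": 0, "dy": -0.034, "dz": 0, "twist": 0}
    - {"hand": 1, "dx": 0, "dy": -0.034, "dz": 0, "twist": 0}
    - {"hand": 1, "dx": 0, "dy": -0.034, "dz": 0, "twist": 0}

```text
t: 10.63
position: [0.4402, 0.2943, 0.0379]
eef_rot: [-3.14, -0.08, -0.001]
wrist_force: [-0.1, -0.3, -0.6]
grip_width: -0.0001
finger_force: 0.0
```

Request:
step_arm:
  deltas:
    - {"hand": 1, "dx": 0, "dy": 0, "dz": 0, "twist": 0}
    - {"hand": 1, "dx": 0, "dy": 0, "dz": 0, "twist": 0}
    - {"hand": 1, "dx": 0, "dy": 0, "dz": 0.015, "twist": 0}
    - {"hand": 1, "dx": 0, "dy": 0, "dz": 0.01, "twist": 0}
    - {"hand": 1, "dx": 0, "dy": 0, "dz": 0.006, "twist": 0}
    - {"hand": 1, "dx": 0, "dy": 0, "dz": 0, "twist": 0}
    - {"hand": 1, "dx": 0, "dy": 0, "dz": 0, "twist": 0}

```text
t: 11.22
position: [0.4404, 0.292, 0.0065]
eef_rot: [3.14, 0.08, -0.001]
wrist_force: [0.1, 0.1, -0.2]
grip_width: -0.0001
finger_force: 0.0
```

```bash
python3 - <<'E'
from h import *
d=ctrl.get_image("scene");cv2.imwrite("pics/a0.png",d["image"]);s=ctrl.read_state();print(s["position"],s["eef_rot"],s["wrist_force"])
cv2.imwrite("pics/a0v.png",cv2.resize(d["image"][150:310,210:410],None,fx=3.7,fy=3.7,interpolation=cv2.INTER_CUBIC))
E
```

```text
[0.44059747 0.29231521 0.00692737] [ 3.14051363e+00  7.98281310e-02 -1.47004974e-04] [ 0.31869971  0.55902689 -0.47246469]
```

View pics/a0v.png

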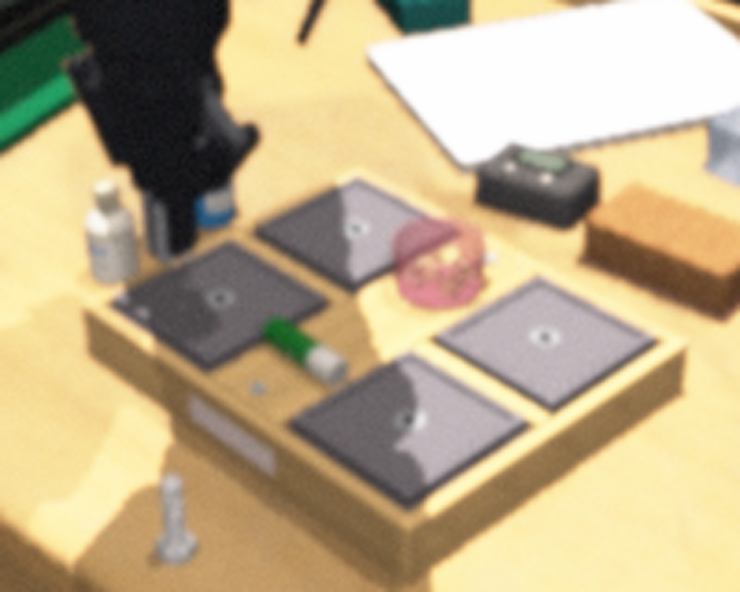

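Request:
step_arm:
  deltas:
    - {"hand": 1, "dx": 0, "dy": 0, "dz": 0.003, "twist": 0}
    - {"hand": 1, "dx": 0, "dy": 0, "dz": 0.003, "twist": 0}
    - {"hand": 1, "dx": 0, "dy": 0, "dz": 0, "twist": 0}
    - {"hand": 1, "dx": 0, "dy": 0, "dz": 0, "twist": 0}

```text
t: 11.6
position: [0.4404, 0.2926, 0.0007]
eef_rot: [3.141, 0.081, -0.0]
wrist_force: [0.6, 0.4, 0.3]
grip_width: -0.0004
finger_force: 0.0
```

Request:
step_arm:
  deltas:
    - {"hand": 1, "dx": 0, "dy": 0, "dz": 0.001, "twist": 0}
    - {"hand": 1, "dx": 0, "dy": 0, "dz": 0, "twist": 0}

```text
t: 11.77
position: [0.4404, 0.2926, -0.0003]
eef_rot: [-3.14, -0.081, -0.0]
wrist_force: [-0.0, 0.6, -0.1]
grip_width: -0.0001
finger_force: 0.0
```

Request:
step_arm:
  deltas:
    - {"hand": 1, "dx": 0, "dy": 0, "dz": 0.001, "twist": 0}
    - {"hand": 1, "dx": 0, "dy": 0, "dz": 0, "twist": 0}

```text
t: 11.93
position: [0.4404, 0.2927, -0.0013]
eef_rot: [-3.14, -0.081, -0.0]
wrist_force: [-0.4, 0.5, 0.7]
grip_width: -0.0001
finger_force: 0.2
```

Request:
step_arm:
  deltas:
    - {"hand": 1, "dx": 0, "dy": 0, "dz": 0.0005, "twist": 0}
    - {"hand": 1, "dx": 0, "dy": 0, "dz": 0, "twist": 0}

```text
t: 12.1
position: [0.4404, 0.2927, -0.0018]
eef_rot: [-3.14, -0.081, -0.0]
wrist_force: [-0.4, 0.1, 1.1]
grip_width: -0.0002
finger_force: 0.3
```

Request:
step_arm:
  deltas:
    - {"hand": 1, "dx": 0, "dy": 0, "dz": 0.0005, "twist": 0}
    - {"hand": 1, "dx": 0, "dy": 0, "dz": 0, "twist": 0}

```text
t: 12.27
position: [0.4404, 0.2926, -0.0023]
eef_rot: [-3.14, -0.081, -0.0]
wrist_force: [-0.1, 0.3, 0.6]
grip_width: 0.0
finger_force: 0.3
```

Request:
step_arm:
  deltas:
    - {"hand": 1, "dx": 0, "dy": 0, "dz": 0.0005, "twist": 0}
    - {"hand": 1, "dx": 0, "dy": 0, "dz": 0, "twist": 0}

```text
t: 12.43
position: [0.4404, 0.2926, -0.0028]
eef_rot: [-3.141, -0.081, 0.0]
wrist_force: [0.6, 0.2, 0.6]
grip_width: -0.0002
finger_force: 0.3
```

Request:
step_arm:
  deltas:
    - {"hand": 1, "dx": 0, "dy": 0, "dz": 0.001, "twist": 0}
    - {"hand": 1, "dx": 0, "dy": 0, "dz": 0, "twist": 0}

```text
t: 12.6
position: [0.4404, 0.2926, -0.0039]
eef_rot: [3.141, 0.081, -0.0]
wrist_force: [0.3, 0.1, 1.1]
grip_width: 0.0002
finger_force: 0.3
```

Request:
step_arm:
  deltas:
    - {"hand": 1, "dx": 0, "dy": 0, "dz": 0.0005, "twist": 0}
    - {"hand": 1, "dx": 0, "dy": 0, "dz": 0, "twist": 0}

```text
t: 12.77
position: [0.4404, 0.2926, -0.0043]
eef_rot: [3.141, 0.081, -0.0]
wrist_force: [0.3, 0.7, -0.0]
grip_width: 0.0001
finger_force: 0.3
```

Request:
step_arm:
  deltas:
    - {"hand": 1, "dx": 0, "dy": 0, "dz": -0.006, "twist": 0}
    - {"hand": 1, "dx": 0, "dy": 0, "dz": -0.006, "twist": 0}
    - {"hand": 1, "dx": 0, "dy": 0, "dz": 0, "twist": 0}
    - {"hand": 1, "dx": 0, "dy": 0, "dz": 0, "twist": 0}

```text
t: 13.1
position: [0.4408, 0.2928, 0.0084]
eef_rot: [-3.14, -0.08, -0.002]
wrist_force: [-0.0, -0.2, -0.8]
grip_width: -0.0002
finger_force: 0.0
```

```bash
python3 - <<'E'
from h import *
a=ctrl.get_image("scene");b=ctrl.get_image("top");s=ctrl.read_state();p=s["position"];print(p,s["wrist_force"])
S0=ray(a,(269.2,230.5),.0355);T0=ray(b,(317.5,236.25),.0355);print(S0,T0)
for c in(S0,T0):
    e=c-p;print("dx,dy",np.array([.9987,.0513])@e[:2],np.array([.0513,-.9987])@e[:2])
E
```

```text
[0.44051411 0.29258113 0.0078779 ] [-0.13384679  0.74267188  1.48528278]
[0.44738231 0.25842979 0.0355    ] [0.44238836 0.25611781 0.0355    ]
dx,dy 0.005107313949943522 0.03445927280970737
dx,dy 1.2418099692533755e-06 0.0365120594896547
```

Request:
step_arm:
  deltas:
    - {"hand": 1, "dx": 0.0025, "dy": 0.018, "dz": 0, "twist": 0}
    - {"hand": 1, "dx": 0, "dy": 0.0175, "dz": 0, "twist": 0}
    - {"hand": 1, "dx": 0, "dy": 0, "dz": 0, "twist": 0}
    - {"hand": 1, "dx": 0, "dy": 0, "dz": 0.004, "twist": 0}
    - {"hand": 1, "dx": 0, "dy": 0, "dz": 0.004, "twist": 0}
    - {"hand": 1, "dx": 0, "dy": 0, "dz": 0.002, "twist": 0}
    - {"hand": 1, "dx": 0, "dy": 0, "dz": 0, "twist": 0}
    - {"hand": 1, "dx": 0, "dy": 0, "dz": 0, "twist": 0}

```text
t: 13.87
position: [0.4444, 0.2578, -0.0026]
eef_rot: [3.141, 0.082, -0.001]
wrist_force: [-0.3, 0.7, 0.9]
grip_width: -0.0001
finger_force: 0.0
```

Request:
step_arm:
  deltas:
    - {"hand": 1, "dx": 0, "dy": 0, "dz": 0.001, "twist": 0}
    - {"hand": 1, "dx": 0, "dy": 0, "dz": 0, "twist": 0}

```text
t: 14.03
position: [0.4447, 0.2575, -0.0034]
eef_rot: [-3.14, -0.081, 0.0]
wrist_force: [-0.5, -0.4, -0.4]
grip_width: -0.0
finger_force: 0.0
```

Request:
step_arm:
  deltas:
    - {"hand": 1, "dx": 0, "dy": 0, "dz": 0.001, "twist": 0}
    - {"hand": 1, "dx": 0, "dy": 0, "dz": 0, "twist": 0}

```text
t: 14.2
position: [0.4448, 0.2575, -0.0041]
eef_rot: [-3.14, -0.081, -0.0]
wrist_force: [-0.7, 0.9, 1.4]
grip_width: 0.0001
finger_force: 0.8
```

Contact with the dish near where it was expected; press on.

Request:
step_arm:
  deltas:
    - {"hand": 1, "dx": 0, "dy": 0, "dz": 0.001, "twist": 0}
    - {"hand": 1, "dx": 0, "dy": 0, "dz": 0, "twist": 0}

```text
t: 14.37
position: [0.4448, 0.2575, -0.0051]
eef_rot: [-3.14, -0.081, -0.0]
wrist_force: [-0.3, 0.2, 2.9]
grip_width: -0.0001
finger_force: 1.6
```

Request:
step_arm:
  deltas:
    - {"hand": 1, "dx": 0, "dy": 0, "dz": 0.001, "twist": 0}
    - {"hand": 1, "dx": 0, "dy": 0, "dz": 0, "twist": 0}

```text
t: 14.53
position: [0.4448, 0.2576, -0.0061]
eef_rot: [-3.14, -0.081, -0.001]
wrist_force: [-0.9, 0.2, 4.2]
grip_width: -0.0001
finger_force: 1.9
```

Request:
step_arm:
  deltas:
    - {"hand": 1, "dx": 0, "dy": 0, "dz": 0.001, "twist": 0}
    - {"hand": 1, "dx": 0, "dy": 0, "dz": 0, "twist": 0}

```text
t: 14.7
position: [0.4449, 0.2575, -0.0071]
eef_rot: [-3.14, -0.081, -0.001]
wrist_force: [-1.6, 0.7, 4.3]
grip_width: 0.0
finger_force: 1.9
```

Request:
step_arm:
  deltas:
    - {"hand": 1, "dx": 0, "dy": 0, "dz": 0.001, "twist": 0}
    - {"hand": 1, "dx": 0, "dy": 0, "dz": 0, "twist": 0}

```text
t: 14.87
position: [0.4448, 0.2575, -0.008]
eef_rot: [-3.14, -0.081, -0.0]
wrist_force: [-2.0, -0.2, 6.1]
grip_width: -0.0002
finger_force: 2.6
```

Request:
step_arm:
  deltas:
    - {"hand": 1, "dx": 0, "dy": 0, "dz": 0.001, "twist": 0}
    - {"hand": 1, "dx": 0, "dy": 0, "dz": 0, "twist": 0}

```text
t: 15.03
position: [0.4449, 0.2575, -0.0081]
eef_rot: [3.14, 0.081, 0.001]
wrist_force: [-8.1, -4.1, 28.3]
grip_width: -0.0002
finger_force: 14.2
```

Request:
step_arm:
  deltas:
    - {"hand": 1, "dx": 0, "dy": 0, "dz": 0.001, "twist": 0}
    - {"hand": 1, "dx": 0, "dy": 0, "dz": 0, "twist": 0}

```text
t: 15.2
position: [0.4449, 0.2576, -0.0082]
eef_rot: [3.14, 0.081, 0.002]
wrist_force: [-14.6, -8.1, 52.2]
grip_width: -0.0002
finger_force: 25.7
```

Request:
step_arm:
  deltas:
    - {"hand": 1, "dx": 0, "dy": 0, "dz": -0.001, "twist": 0}
    - {"hand": 1, "dx": 0, "dy": 0, "dz": 0, "twist": 0}
    - {"hand": 1, "dx": 0, "dy": 0, "dz": 0, "twist": 0}
    - {"hand": 1, "dx": 0, "dy": 0, "dz": 0, "twist": 0}
    - {"hand": 1, "dx": 0, "dy": 0, "dz": 0, "twist": 0}
    - {"hand": 1, "dx": 0, "dy": 0, "dz": 0, "twist": 0}

```text
t: 15.7
position: [0.4449, 0.2576, -0.0081]
eef_rot: [-3.14, -0.081, -0.001]
wrist_force: [-7.8, -2.6, 29.0]
grip_width: 0.0002
finger_force: 14.4
```

```bash
python3 - <<'E'
from h import *
a=ctrl.get_image("scene")["image"];b=cv2.imread("pics/scene0.png");c=cv2.imread("pics/c0.png")
# dark-to-wood edge rows along columns across cover a's front edge and right corner; cover d as reference
for x in range(244,268,4):
    f=lambda m:cv2.GaussianBlur(cv2.cvtColor(m,cv2.COLOR_BGR2GRAY),(3,3),0)[226:256,x].astype(int)
    print(x,f(a)[::2],"| was",f(b)[::2])
s=ctrl.read_state();print(s["t"],s["position"],s["wrist_force"],s["finger_force"])
def pos(m,k):
    h=cv2.cvtColor(m,cv2.COLOR_BGR2HSV);g=cv2.inRange(h,*k);g[:190]=0;g[270:]=0;g[:,:210]=0;g[:,410:]=0;M=cv2.moments(g);return (round(M["m10"]/M["m00"],1),round(M["m01"]/M["m00"],1))
for k in(((50,120,40),(80,255,255)),((165,70,60),(180,255,255))):print(pos(a,k),pos(b,k))
E
```

```text
244 [216 202 153 139 133 162 211 191 135 120 120 118 116 136 189] | was [220 203 168 139 116 182 229 200 137 116 115 114 112 131 185]
248 [200 151 137 151 154 143 146 201 210 160 123 121 118 116 121] | was [187 154 171 174 157 117 154 221 222 165 120 115 116 112 117]
252 [137 117 129 142 152 153 148 137 183 218 183 132 121 121 118] | was [160 173 179 179 175 167 126 126 205 232 192 130 116 117 113]
256 [ 76  76  75  76  79  82  89 104 114 155 213 203 146 122 121] | was [175 180 180 181 181 178 175 145 115 178 230 213 148 117 116]
260 [ 83  77  76  76  75  76  76  76  93 112 127 187 206 167 123] | was [179 180 180 180 180 181 180 179 162 116 145 219 229 179 124]
264 [ 77  76  78  75  76  77  75  76  77  75  78  84 122 155 140] | was [181 183 189 185 180 182 181 182 181 174 136 118 196 232 205]
15.75 [ 0.44491549  0.25760055 -0.00812858] [-7.94371551 -3.80373063 28.27291978] 14.368270210688934
(287.2, 241.1) (287.3, 241.0)
(324.7, 219.7) (324.4, 219.4)
```

```bash
python3 -c "from bench import ctrl; print(ctrl.finish_job())"
```

```text
the job is handed in; nothing more can be done
None
```

Cover_a was the loose one: its rim sank about 3 mm under less than 1 N, so I pressed its middle down about 4 mm to a hard stop and handed in at 15.75 s with the fingertips still pressing at about 28 N; cover_b was not tested, and levelness is inferred from the hard stop and the camera, not a second rim press.

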